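# Clear the offcuts off the pallet plate and stack the tins on it

### The job

Get this press bench ready for dispatch: first clear every loose offcut into the grey scrap bin, and only then stack all the closed blue tins, lids up, in one square column on the yellow outline in the middle of the steel plate, each tin's long side along the outline's long side. Leave the mug, the spanner and the oil bottle where they are.

Things in the scene. Friction and masses are not known exactly. Their poses are not given: they have to be found in the camera images.
- plate: Fixed dark steel pallet plate on the bench, 270 (x) x 270 (y) x 6 high; origin at the centre of its underside.
- outline (a point): Middle of the yellow rectangle painted on the plate's top face (z = 6 mm), the size of a tin's footprint: about 60 (along the plate's x) x 84 (along its y). Turned as the plate.
- scrap_bin: Fixed open grey scrap bin, outside 200 (x) x 170 (y) x 80 high, walls and floor 4 thick; origin at the centre of its underside.
- bin_floor (a point): Centre of the scrap bin's inner floor, 4 mm above the bench; axes as the bin (inside 192 along x, 162 along y).
- infeed_board: Fixed thin plywood board, 330 (x) x 130 (y) x 4 high, on which the tins stand at the start; origin at the centre of its underside.
- offcut1: Loose offcut: steel square bar end, 45 (x) x 22 (y) x 22 high mm; 0.06 to 0.16 kg. Origin at the centre of its underside, z up as it first lies on the plate. May be absent.
- offcut2: Loose offcut: copper flat bar end, 50 (x) x 28 (y) x 16 high mm; 0.06 to 0.16 kg. Origin at the centre of its underside, z up as it first lies on the plate. May be absent.
- offcut3: Loose offcut: aluminium channel piece, 40 (x) x 32 (y) x 22 high: a 6 floor with two 5 thick walls along x, open upwards; mm; 0.06 to 0.16 kg. Origin at the centre of its underside, z up as it first lies on the plate. May be absent.
- offcut4: Loose offcut: brass hexagon bar end standing on its cut face, 30 across flats (34.6 across corners), 22 high, two of its flats face +y and -y mm; 0.06 to 0.16 kg. Origin at the centre of its underside, z up as it first lies on the plate. May be absent.
- offcut5: Loose offcut: stepped steel piece, 46 (x) x 22 (y); 24 high on its -x half, 12 high on its +x half mm; 0.06 to 0.16 kg. Origin at the centre of its underside, z up as it first lies on the plate. May be absent.
- offcut6: Loose offcut: red-painted square block, 34 x 34 x 18 high mm; 0.06 to 0.16 kg. Origin at the centre of its underside, z up as it first lies on the plate. May be absent.
- offcut7: Loose offcut: green-painted square bar end, 48 (x) x 20 (y) x 20 high mm; 0.06 to 0.16 kg. Origin at the centre of its underside, z up as it first lies on the plate. May be absent.
- tin1: Closed blue tin full of parts with a paper label on its lid, 56 (x) x 80 (y) x 34 high mm, straight sides, flat top; 0.2 to 0.4 kg. Origin at the centre of its underside, z up through the lid. May be absent.
- tin2: Closed blue tin full of parts with a paper label on its lid, 56 (x) x 80 (y) x 34 high mm, straight sides, flat top; 0.2 to 0.4 kg. Origin at the centre of its underside, z up through the lid. May be absent.
- tin3: Closed blue tin full of parts with a paper label on its lid, 56 (x) x 80 (y) x 34 high mm, straight sides, flat top; 0.2 to 0.4 kg. Origin at the centre of its underside, z up through the lid. May be absent.
- mug: White mug, 80 wide, 90 high, handle to its +y; origin at the centre of its underside. Stands beyond the work, not to be disturbed.
- spanner: Steel spanner lying on the bench beyond the plate, across the robot's view (along world y). Not to be disturbed.
- oil_bottle: Yellow oil bottle with a red cap, 56 wide, 120 high; origin at the centre of its underside. Stands beyond the work, not to be disturbed.
Mind the look-alikes: they are no part of the job. Leave any purple look-alike of the offcut1 alone. Leave any red look-alike of the tin1 alone.

How it is judged (in metres and radians):
On the way, in this order (a step that is already met when the one before it is completed fails the run):
1. every offcut lies in the scrap bin (x of offcut1 in the frame of bin_floor between -0.097 and 0.097 m and y of offcut1 in the frame of bin_floor between -0.082 and 0.082 m and z of each of offcut1, offcut2, offcut3, offcut4, offcut5, offcut6, offcut7 in the frame of bin_floor below 0.07 m and linear speed of each of offcut1, offcut2, offcut3, offcut4, offcut5, offcut6, offcut7 below 0.05 m/s and x of offcut2 in the frame of bin_floor between -0.097 and 0.097 m and y of offcut2 in the frame of bin_floor between -0.082 and 0.082 m and x of offcut3 in the frame of bin_floor between -0.097 and 0.097 m and y of offcut3 in the frame of bin_floor between -0.082 and 0.082 m and x of offcut4 in the frame of bin_floor between -0.097 and 0.097 m and y of offcut4 in the frame of bin_floor between -0.082 and 0.082 m and x of offcut5 in the frame of bin_floor between -0.097 and 0.097 m and y of offcut5 in the frame of bin_floor between -0.082 and 0.082 m and x of offcut6 in the frame of bin_floor between -0.097 and 0.097 m and y of offcut6 in the frame of bin_floor between -0.082 and 0.082 m and x of offcut7 in the frame of bin_floor between -0.097 and 0.097 m and y of offcut7 in the frame of bin_floor between -0.082 and 0.082 m), for 0.3 s.
2. all tins stand in one column on the outline (horizontal distance between each of tin1, tin2, tin3 and outline below 0.012 m and angle between the y axis of each of tin1, tin2, tin3 and the y axis of plate, either way round below 0.12 rad and angle between each of tin1, tin2, tin3's own z axis and vertical below 0.1 rad and linear speed of each of tin1, tin2, tin3 below 0.03 m/s and horizontal distance between tin1 and tin2 below 0.01 m and horizontal distance between each of tin1, tin2 and tin3 below 0.01 m), for 0.3 s.
At the end, for the whole second after the job is handed in: Every offcut at rest in the scrap bin. Every tin at rest, lid up (0.1 rad), its centre within 12 mm sideways of the outline's middle and 10 mm of each other tin's, long side within 0.12 rad of the outline's: one column on the plate (all of step 1 and all of step 2); the robot touches nothing.
It fails at once if a tin set on the plate while an offcut still lies on it (((x of tin1 in the frame of outline between -0.135 and 0.135 m and y of tin1 in the frame of outline between -0.135 and 0.135 m and z of tin1 in the frame of outline below 0.008 m) or (x of tin2 in the frame of outline between -0.135 and 0.135 m and y of tin2 in the frame of outline between -0.135 and 0.135 m and z of tin2 in the frame of outline below 0.008 m) or (x of tin3 in the frame of outline between -0.135 and 0.135 m and y of tin3 in the frame of outline between -0.135 and 0.135 m and z of tin3 in the frame of outline below 0.008 m)) and ((x of offcut1 in the frame of outline between -0.135 and 0.135 m and y of offcut1 in the frame of outline between -0.135 and 0.135 m and z of offcut1 in the frame of outline below 0.008 m) or (x of offcut2 in the frame of outline between -0.135 and 0.135 m and y of offcut2 in the frame of outline between -0.135 and 0.135 m and z of offcut2 in the frame of outline below 0.008 m) or (x of offcut3 in the frame of outline between -0.135 and 0.135 m and y of offcut3 in the frame of outline between -0.135 and 0.135 m and z of offcut3 in the frame of outline below 0.008 m) or (x of offcut4 in the frame of outline between -0.135 and 0.135 m and y of offcut4 in the frame of outline between -0.135 and 0.135 m and z of offcut4 in the frame of outline below 0.008 m) or (x of offcut5 in the frame of outline between -0.135 and 0.135 m and y of offcut5 in the frame of outline between -0.135 and 0.135 m and z of offcut5 in the frame of outline below 0.008 m) or (x of offcut6 in the frame of outline between -0.135 and 0.135 m and y of offcut6 in the frame of outline between -0.135 and 0.135 m and z of offcut6 in the frame of outline below 0.008 m) or (x of offcut7 in the frame of outline between -0.135 and 0.135 m and y of offcut7 in the frame of outline between -0.135 and 0.135 m and z of offcut7 in the frame of outline below 0.008 m))).
It fails at once if the mug, spanner or oil bottle disturbed (moved more than 30 mm, or the mug or bottle tipped) (distance of any of mug, spanner, oil_bottle from where it was at the start of the episode above 0.03 m or angle between any of mug, oil_bottle's own z axis and vertical above 0.5 rad).
Of offcut1, offcut2, offcut3, offcut4, offcut5, offcut6, offcut7 only 5 to 7 are there at a start; the rules pass over those that are not, and their reading is None.
Of tin1, tin2, tin3 only 2 to 3 are there at a start; the rules pass over those that are not, and their reading is None.
At some moment in a run one of offcut1, offcut2, offcut3, offcut4, offcut5, offcut6, offcut7 may be knocked a few centimetres aside while the robot is not near it.
Once in a run the grip may slacken for a moment while it holds something.
It also fails if it takes over 210 s, if anything falls off the work surface, if the arm or the gripper's body presses on something with over 40 N, if the wrist force passes 120 N, or if a joint passes its speed limit or range.

### The arm

A 6-joint arm with a two-finger parallel gripper is mounted at the origin on the work surface. World frame = base frame: x ahead of the robot, y to its left, z up, the work surface at z = 0. Lengths are in mm, angles in rad, forces in N, time in s.
With the tool pointing down it reaches from about 350 to 1000 mm from the base axis. Payload 7.1 kg.
Tool frame: the origin (TCP) lies midway between the tips of the shut fingers; the grasp point (between the pads) lies 19 mm behind it; z points along the fingers, y is the line along which they close (so a half turn about z gives the same grasp; the last joint's range is limited). The gripper opens to 85 mm and grips with 20 to 120 N. Pads are 22 mm wide; open, the fingers measure 114 mm over their backs; the gripper's body (76 mm by 85 mm) begins 54 mm behind the grasp point. The pads swing forward as they close: fully open they stand 13 mm farther back than shut.
Start: joints at [-1.211, 0.423, 1.63, -0, 1.089, -0.019], TCP at [231.145, -580.669, 231.319] pointing down, gripper open.
Joint ranges: [-3, 3], [-0.9, 2.11], [0.09, 2.58], [-1.31, 4.45], [0.11, 2.69], [-2.54, 2.54]. Speed limits (rad/s): [2.39, 2.39, 3.01, 3.14, 3.14, 3.14].

### API

Orientations are given as a 3x3 rotation matrix whose columns are the frame's x, y, z axes.
In Python, from plant import readout, viewer, workorder gives the robot as it stands. The module is installed in compiled form; this text tells all that it offers.
- The arm moves only by the tool jog_arm, never from a script. Its argument "rows" is a list of rows, each a list of 7 numbers: the shift along the world's x, y, z scaled (see below), then the turn, a rotation vector about the world's x, y, z scaled (see below), then the closure, from -1 (fully open) to 1 (shut). In form: [[dx, dy, dz, ax, ay, az, claw], ...]. A call has 1 to 10 rows; each row is the pose to reach, as a shift and turn from the pose commanded when the call began; what a row does not reach only later rows make up. The controller multiplies each number of a shift by 0.3 m and each number of a turn by 2 rad. A row lasts 1/12 s, in which the tool goes at most 41.7 mm and 7.16 degrees, less where a joint would pass 70% of its speed; a pose out of reach is approached as far as the arm can. A call with a number of a shift or a turn outside -1 to 1 is refused whole. A call with a gripper value outside its range is refused whole. The fingers move at their own pace and stop on an object; "squeeze" is the grip in N (left out, the last holds). Time passes only in rows, so rows that repeat a pose let the fingers close. It gives the time, the measured TCP pose, the force, the opening and the grip force at its end, in the units of the state.
- readout.sense(): the state, without advancing time (a new reading comes with each control period).
- viewer.grab_frame(name): name is "side" or "top" or "wrist"; returns the picture (420x560x3 uint8, blue, green, red); there is no depth.
- viewer.calibration(name): a dict with "mtx" (3x3 intrinsics, pixels), "xyz" and "rotation" of the camera in the world; the wrist camera has in their place "tool_from_camera" (4x4, takes a point from camera to tool coordinates, whose origin is the TCP and whose axes are the flange's). Camera axes: x right, y up, looking along -z (the intrinsics and any distortion apply to the point x, -y, -z); pixel columns grow to the right and rows downward; lengths in mm; the calibration is good to about 2 mm. A picture is of the moment at which its call begins: read the wrist's pose just before it. calibration takes no time and is no camera call.
- workorder.job_done(): hands the job in; it is judged then, once.
The state is a dict: "time": time; "joints": joint angles; "joint_vel": joint speeds; "tau": joint torques, N m; "eef_pos": TCP position; "orientation": TCP orientation; "contact_force": force on the tool from outside, world axes, zero at the start; "ft_torque": the same for the moment, N m; "finger_gap": finger opening in mm; "finger_force": force on a finger pad.
Only numpy, scipy, OpenCV 4.12 (cv2) and the standard library are available. Lean on these libraries where they do the work, as an engineer would, in place of code of your own. Each camera call takes 0.05 s, during which the arm holds its last target. There are 200 camera calls.

## Working session

There is one attempt and no reset: what is moved stays moved. The work goes in short steps, Python scripts to look and compute and a tool call to move; the robot and the scene stay as the last step left them, time stands still between calls to the robot, and variables do not carry over. Pictures are saved under pics/ and viewed, at most 14 in all, crops included, and the job is handed in when it is done.

Besides the shell and the picture viewer there is one more tool, called after "Request:" in YAML: its name, and indented under it one key for each argument. jog_arm: Moves the arm, as the interface text tells. Its arguments: {"type":"object","properties":{"rows":{"type":"array"},"squeeze":{"type":"number"}},"required":["rows"]}

```bash
mkdir -p pics; python3 - <<'E'
from plant import readout, viewer
import cv2,numpy as np
np.set_printoptions(precision=4,suppress=True)
s=readout.sense();print(s)
for n in("side","top","wrist"):
    c=viewer.calibration(n);print(n,c)
    cv2.imwrite(f"pics/{n}0.png",viewer.grab_frame(n))
E
```

```text
{'time': 0.0, 'joints': array([-1.211 ,  0.4239,  1.6307,  0.    ,  1.0886, -0.019 ]), 'joint_vel': array([-0.0014,  0.0011,  0.    , -0.0007,  0.0011,  0.0001]), 'tau': array([  0.001 , -55.7387, -28.1744,  -0.0001,   0.0074,  -0.    ]), 'eef_pos': array([ 230.9583, -580.1435,  230.5087]), 'orientation': array([[ 0.9291,  0.3698, -0.0005],
       [ 0.3698, -0.9291,  0.0015],
       [ 0.0001, -0.0016, -1.    ]]), 'contact_force': array([-0.4442, -0.5288,  0.3772]), 'ft_torque': array([ 0.008 , -0.0613, -0.0096]), 'finger_force': 0.0, 'finger_gap': 85.43255472177317}
side {'mtx': array([[389.3004,   0.    , 285.5713],
       [  0.    , 389.3004, 213.3962],
       [  0.    ,   0.    ,   1.    ]]), 'xyz': array([ 480.7314, -627.7537,  657.9496]), 'rotation': array([[ 0.9998,  0.0187, -0.0114],
       [-0.0211,  0.6906, -0.7229],
       [-0.0057,  0.723 ,  0.6909]])}
top {'mtx': array([[489.3335,   0.    , 278.434 ],
       [  0.    , 489.3335, 213.0922],
       [  0.    ,   0.    ,   1.    ]]), 'xyz': array([ 323.6726,   -1.2235, 1279.8082]), 'rotation': array([[-0.006 ,  0.9886, -0.1502],
       [-0.9998, -0.0091, -0.0199],
       [-0.021 ,  0.15  ,  0.9885]])}
wrist {'mtx': array([[359.5354,   0.    , 282.67  ],
       [  0.    , 359.5354, 204.697 ],
       [  0.    ,   0.    ,   1.    ]]), 'tool_from_camera': array([[   0.0021,    0.9571,    0.2899,   73.8335],
       [   1.    ,   -0.0022,   -0.0003,   -0.6712],
       [   0.0004,    0.2899,   -0.9571, -142.1709],
       [   0.    ,    0.    ,    0.    ,    1.    ]])}
```

View pics/top0.png

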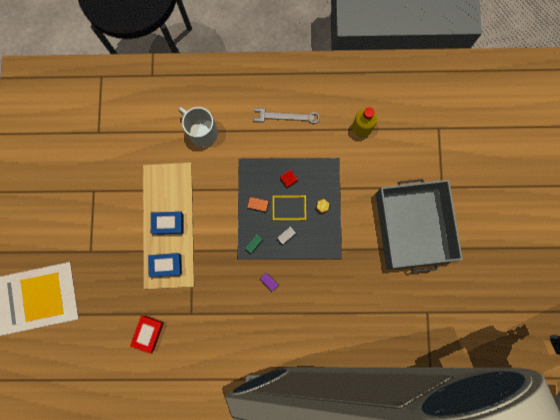

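View pics/side0.png

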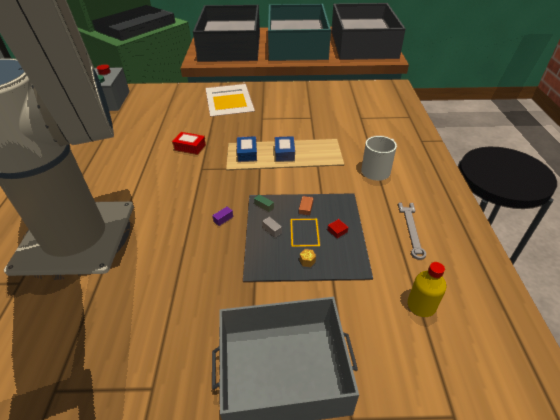

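The top view shows five offcuts on the plate: red (289,179), copper (258,205), hex (323,206), green (254,243) and grey (287,236). There are two blue tins at (166,223) and (165,265), and the bin is at about (418,225). The purple bar and the red tin are look-alikes. The side view agrees.

```bash
cat > h.py <<'E'
from plant import readout, viewer
import cv2,numpy as np
np.set_printoptions(precision=1,suppress=True)
def look(name,save=None):
    s=readout.sense(); im=viewer.grab_frame(name); c=viewer.calibration(name)
    if name=="wrist":
        T=np.eye(4);T[:3,:3]=s['orientation'];T[:3,3]=s['eef_pos'];T=T@c['tool_from_camera']
        R,p=T[:3,:3],T[:3,3]
    else: R,p=np.array(c['rotation']),np.array(c['xyz'])
    if save: cv2.imwrite("pics/"+save,im)
    return im,c['mtx'],R,p
def cast(px,K,R,p,z):
    px=np.atleast_2d(np.float64(px)); d=np.c_[px,np.ones(len(px))]@np.linalg.inv(K).T
    d=(d*[1,-1,-1])@R.T
    return p+d*((z-p[2])/d[:,2])[:,None]
def proj(P,K,R,p):
    q=(np.atleast_2d(P)-p)@R*[1,-1,-1]; q=q@K.T; return q[:,:2]/q[:,2:]
# colour -> (H lo,hi, Smin, Vmin, top height)
COL=dict(red=(172,6,150,80,24),copper=(6,14,120,120,22),hex=(17,30,110,120,28),
 green=(55,90,80,40,26),grey=(0,179,-1,110,28),tin=(100,120,120,50,38),purple=(125,150,90,60,22))
def find(name,cols,region=None,save=None,amin=25,zt=None):
    im,K,R,p=look(name,save); hsv=cv2.cvtColor(im,cv2.COLOR_BGR2HSV); H,S,V=cv2.split(hsv)
    for c in cols:
        a,b,s,v,z=COL[c]; z=z if zt is None else zt
        hm=((H>=a)&(H<=b)) if a<b else ((H>=a)|(H<=b))
        m=(hm&(S>s)&(V>v)) if c!='grey' else ((S<50)&(V>v))
        cs,_=cv2.findContours(m.astype(np.uint8),cv2.RETR_EXTERNAL,cv2.CHAIN_APPROX_NONE)
        for k in cs:
            if cv2.contourArea(k)<amin: continue
            w=cast(k[:,0],K,R,p,z)[:,:2]
            (x,y),(l,h),ang=cv2.minAreaRect(w.astype(np.float32))
            if l<h: l,h,ang=h,l,ang+90
            if region and not(region[0]<x<region[1] and region[2]<y<region[3]): continue
            print(f"{c:7s} x{x:7.1f} y{y:7.1f} {l:.0f}x{h:.0f} long-axis az{(ang+90)%180-90:6.1f} px{k[:,0].mean(0)}")
E
python3 - <<'E'
from h import *
find("top",["red","copper","hex","green","grey","tin","purple"],(250,750,-300,420),"a.png")
im,K,R,p=look("top")
hsv=cv2.cvtColor(im,cv2.COLOR_BGR2HSV)
for n,px,z in(("plate",(290,208),6),("bin rim corners",[(377,187),(450,181),(459,261),(387,270)],80),("bottle",(366,113),110),("mug",(200,120),90)):
    print(n,cast(px,K,R,p,z))
E
```

```text
red     x  607.7 y   -2.8 35x35 long-axis az -56.2 px[288.2 178.1]
copper  x  540.2 y   79.0 50x29 long-axis az  76.8 px[257.3 203.7]
hex     x  375.6 y  111.1 56x25 long-axis az  69.3 px[243.3 266.1]
hex     x  534.0 y  -90.3 32x28 long-axis az  -1.0 px[322.5 205.1]
hex     x  529.7 y   -2.2 86x63 long-axis az  89.4 px[288.9 207. ]
hex     x  502.4 y -181.0 146x91 long-axis az  -0.6 px[359.8 216.4]
hex     x  499.2 y   42.6 1455x472 long-axis az -90.0 px[253.6 241.9]
hex     x  657.7 y -121.2 551x154 long-axis az -89.9 px[346.8 152.1]
green   x  435.9 y   88.4 49x22 long-axis az -39.9 px[253.7 243.2]
grey    x  384.0 y  320.0 46x32 long-axis az -86.3 px[163.2 264.4]
grey    x  457.3 y    4.4 46x23 long-axis az -50.5 px[286.2 234.7]
grey    x  493.7 y  317.2 44x32 long-axis az -88.5 px[165.4 221.7]
tin     x  382.4 y  315.7 79x53 long-axis az -86.0 px[164.  264.8]
tin     x  490.5 y  313.1 78x55 long-axis az -88.1 px[166.  222.5]
purple  x  338.7 y   50.5 43x21 long-axis az  45.0 px[268.8 281.6]
plate [[530.5  -6.2   6. ]]
bin rim corners [[ 569.4 -222.9   80. ]
 [ 582.7 -404.3   80. ]
 [ 384.4 -414.4   80. ]
 [ 363.9 -239.7   80. ]]
bottle [[ 751.1 -196.9  110. ]]
mug [[745.6 220.7  90. ]]
```

Request:
jog_arm:
  rows:
    - [0.5,1,0,0,0,0.3,-1]
    - [0.5,1,0,0,0,0.3,-1]
    - [0.5,1,0,0,0,0.3,-1]
    - [0.5,1,0,0,0,0.3,-1]
    - [0.5,1,0,0,0,0.3,-1]
    - [0.5,1,0,0,0,0.3,-1]
    - [0.5,1,0,0,0,0.3,-1]
    - [0.5,1,0,0,0,0.3,-1]
    - [0.5,1,0,0,0,0.3,-1]
  squeeze: 60

```text
time: 1.0
eef_pos: [382.8, -275.4, 231.3]
orientation: [[0.554, 0.832, 0.0], [0.832, -0.554, 0.002], [0.002, -0.001, -1.0]]
contact_force: [0.2, -1.4, -0.4]
finger_gap: 85.1
finger_force: 0.0
```

Request:
jog_arm:
  rows:
    - [0.49,0.93,0,0,0,0.3,-1]
    - [0.49,0.93,0,0,0,0.3,-1]
    - [0.49,0.93,0,0,0,0.3,-1]
    - [0.49,0.93,0,0,0,0.3,-1]
    - [0.49,0.93,0,0,0,0.3,-1]
    - [0.49,0.93,0,0,0,0.3,-1]
    - [0.49,0.93,0,0,0,0.3,-1]
    - [0.49,0.93,0,0,0,0.3,-1]
    - [0.49,0.93,0,0,0,0.3,-1]
    - [0.49,0.93,0,0,0,0.3,-1]

```text
time: 1.83
eef_pos: [528.4, -0.7, 231.1]
orientation: [[-0.011, 1.0, -0.0], [1.0, 0.011, -0.0], [-0.0, -0.0, -1.0]]
contact_force: [-0.3, 0.1, -0.5]
finger_gap: 85.4
finger_force: 0.0
```

```bash
python3 - <<'E'
from h import *
s=readout.sense();print(s['eef_pos'],s['orientation'],s['time'],s['joints'],s['joint_vel'])
find("wrist",["red","copper","hex","green","grey"],(390,670,-150,150),"w1.png",150)
E
```

```text
[528.4  -0.7 231.1] [[-0.  1. -0.]
 [ 1.  0. -0.]
 [-0. -0. -1.]] 1.8333 [-0.   0.3  1.8 -0.   1.  -0. ] [-0. -0.  0. -0.  0. -0.]
red     x  606.8 y   -2.6 35x34 long-axis az -54.7 px[361.8 177. ]
copper  x  539.2 y   78.7 49x28 long-axis az  76.9 px[295.6  89.2]
hex     x  533.0 y  -90.5 34x31 long-axis az -10.4 px[286.3 259.1]
hex     x  531.4 y    0.4 84x62 long-axis az -89.7 px[285.9 172. ]
green   x  437.8 y   87.7 50x21 long-axis az -38.7 px[184.8  78. ]
grey    x  456.8 y    3.7 45x23 long-axis az -49.6 px[208.9 172.1]
```

View pics/w1.png

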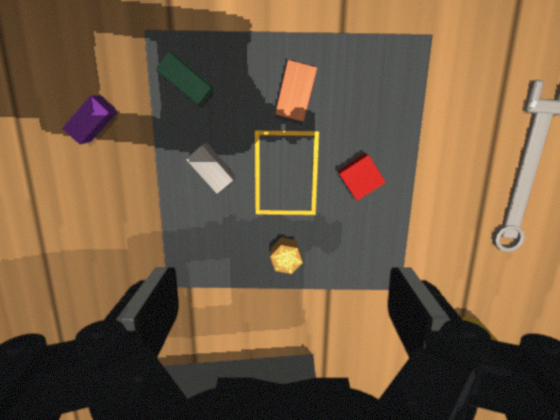

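The wrist view shows all five offcuts and the outline clear of each other. Red is at (362,177), copper at (296,89), hex at (286,259), green at (185,78) and grey at (209,172). Positions agree with the top view to about 1–2 mm. I'll start with the hex.

Request:
jog_arm:
  rows:
    - [0.015,-0.3,0,0,0,0.166,-1]
    - [0.015,-0.3,0,0,0,0.166,-1]
    - [0.015,-0.3,-0.2,0,0,0.166,-1]
    - [0.015,-0.3,-0.4,0,0,0.166,-1]
    - [0.015,-0.3,-0.55,0,0,0.166,-1]
    - [0.015,-0.3,-0.65,0,0,0.166,-1]
    - [0.015,-0.3,-0.7,0,0,0.166,-1]
    - [0.015,-0.3,-0.74,0,0,0.166,-1]
    - [0.015,-0.3,-0.74,0,0,0.166,-1]

```text
time: 2.63
eef_pos: [528.6, -92.6, 5.5]
orientation: [[-0.331, 0.943, -0.008], [0.943, 0.331, 0.001], [0.004, -0.007, -1.0]]
contact_force: [-0.8, -0.9, 0.2]
finger_gap: 85.4
finger_force: 0.0
```

Request:
jog_arm:
  rows:
    - [0,0,0,0,0,0,1]
    - [0,0,0,0,0,0,1]
    - [0,0,0,0,0,0,1]
    - [0,0,0,0,0,0,1]
    - [0,0,0,0,0,0,1]
    - [0,0,0,0,0,0,1]
    - [0,0,0,0,0,0,1]
    - [0,0,0,0,0,0,1]

```text
time: 3.3
eef_pos: [533.9, -92.0, 11.2]
orientation: [[-0.334, 0.943, 0.003], [0.943, 0.334, -0.001], [-0.002, 0.002, -1.0]]
contact_force: [-2.6, -0.7, 10.2]
finger_gap: 28.4
finger_force: 59.4
```

Request:
jog_arm:
  rows:
    - [0,0,0.2,0,0,0,1]
    - [0,0,0.4,0,0,0,1]
    - [0,0,0.5,0,0,0,1]
    - [-0.06,-0.2,0.5,0,0,0,1]
    - [-0.12,-0.4,0.5,0,0,0,1]
    - [-0.17,-0.6,0.5,0,0,0,1]
    - [-0.2,-0.76,0.5,0,0,0,1]
    - [-0.2,-0.76,0.5,0,0,0,1]
    - [-0.2,-0.76,0.35,0,0,0,1]
    - [-0.2,-0.76,0.22,0,0,0,1]

```text
time: 4.13
eef_pos: [475.1, -324.7, 86.6]
orientation: [[-0.331, 0.944, 0.009], [0.944, 0.331, -0.007], [-0.01, 0.006, -1.0]]
contact_force: [0.5, -0.1, -2.3]
finger_gap: 28.5
finger_force: 60.3
```

Request:
jog_arm:
  rows:
    - [0,0,0,0,0,0,1]
    - [0,0,0,0,0,0,-1]
    - [0,0,0,0,0,0,-1]
    - [0,0,0,0,0,0,-1]
    - [0,0,0,0,0,0,-1]
    - [0,0,0.2,0,0,0,-1]
    - [0,0,0.4,0,0,0,-1]
    - [0,0,0.4,0,0,0,-1]

```text
time: 4.8
eef_pos: [473.6, -318.1, 206.6]
orientation: [[-0.335, 0.942, 0.002], [0.942, 0.335, -0.001], [-0.002, 0.001, -1.0]]
contact_force: [0.6, -0.0, 0.3]
finger_gap: 85.4
finger_force: 0.0
```

```bash
python3 - <<'E'
from h import *
s=readout.sense();print(s['eef_pos'],s['time'],s['joints'])
find("top",["red","copper","hex","green","grey"],(380,670,-410,150),"t2.png",25)
E
```

```text
[ 473.6 -318.1  206.6] 4.8 [-0.6  0.4  1.8  0.   1.  -1. ]
red     x  607.7 y   -2.3 35x35 long-axis az -54.4 px[288.2 178. ]
copper  x  540.2 y   79.0 50x29 long-axis az  76.8 px[257.3 203.6]
hex     x  390.0 y -132.3 75x35 long-axis az -61.3 px[339.1 260.9]
hex     x  467.0 y -311.4 31x28 long-axis az  -2.5 px[409.5 229.6]
hex     x  514.6 y -151.1 28x16 long-axis az  51.9 px[346.5 212.5]
hex     x  529.7 y   -2.2 86x63 long-axis az  89.4 px[288.9 207. ]
hex     x  499.8 y -179.1 154x86 long-axis az   2.1 px[356.8 218.7]
hex     x  657.8 y -122.9 548x155 long-axis az  89.9 px[340.5 152.3]
green   x  435.7 y   88.8 50x21 long-axis az -39.9 px[253.6 243.3]
grey    x  457.3 y    4.4 46x23 long-axis az -50.5 px[286.2 234.7]
grey    x  482.4 y -398.3 58x37 long-axis az -35.6 px[442.7 223.2]
grey    x  484.7 y -312.8 205x119 long-axis az   6.4 px[401.5 216.2]
```

View pics/t2.png

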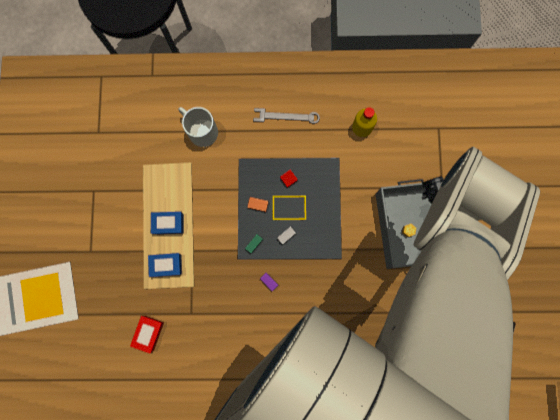

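The hex is in the bin at (409,230) and nothing else has moved. Red is next.

Request:
jog_arm:
  rows:
    - [0.44,1,0,0,0,0.137,-1]
    - [0.44,1,0,0,0,0.137,-1]
    - [0.44,1,0,0,0,0.137,-1]
    - [0.44,1,0,0,0,0.137,-1]
    - [0.44,1,0,0,0,0.137,-1]
    - [0.44,1,0,0,0,0.137,-1]
    - [0.44,1,0,0,0,0.137,-1]
    - [0.44,1,0,0,0,0.137,-1]
    - [0.44,1,0,0,0,0.137,-1]

```text
time: 5.6
eef_pos: [607.8, -12.3, 205.3]
orientation: [[-0.581, 0.814, 0.005], [0.814, 0.581, 0.001], [-0.002, 0.005, -1.0]]
contact_force: [-0.3, -0.8, -0.9]
finger_gap: 85.4
finger_force: 0.0
```

Request:
jog_arm:
  rows:
    - [0.004,0.052,-0.1,0,0,0,-1]
    - [0.004,0.052,-0.2,0,0,0,-1]
    - [0.004,0.052,-0.32,0,0,0,-1]
    - [0.004,0.052,-0.44,0,0,0,-1]
    - [0.004,0.052,-0.54,0,0,0,-1]
    - [0.004,0.052,-0.61,0,0,0,-1]
    - [0.004,0.052,-0.645,0,0,0,-1]
    - [0.004,0.052,-0.645,0,0,0,-1]

```text
time: 6.27
eef_pos: [605.1, -2.6, 8.5]
orientation: [[-0.577, 0.817, -0.002], [0.817, 0.577, 0.0], [0.001, -0.002, -1.0]]
contact_force: [-0.7, 0.0, 0.4]
finger_gap: 85.1
finger_force: 0.0
```

Request:
jog_arm:
  rows:
    - [0,0,0,0,0,0,1]
    - [0,0,0,0,0,0,1]
    - [0,0,0,0,0,0,1]
    - [0,0,0,0,0,0,1]
    - [0,0,0,0,0,0,1]
    - [0,0,0,0,0,0,1]
    - [0,0,0,0,0,0,1]

```text
time: 6.85
eef_pos: [607.2, -3.0, 11.4]
orientation: [[-0.576, 0.817, 0.003], [0.817, 0.576, -0.0], [-0.002, 0.002, -1.0]]
contact_force: [-1.7, -0.3, 9.4]
finger_gap: 32.2
finger_force: 60.4
```

Request:
jog_arm:
  rows:
    - [0,0,0.2,0,0,0,1]
    - [0,0,0.4,0,0,0,1]
    - [-0.05,-0.15,0.5,0,0,0,1]
    - [-0.1,-0.28,0.5,0,0,0,1]
    - [-0.15,-0.41,0.5,0,0,0,1]
    - [-0.2,-0.54,0.5,0,0,0,1]
    - [-0.25,-0.67,0.5,0,0,0,1]
    - [-0.3,-0.8,0.5,0,0,0,1]
    - [-0.32,-0.92,0.5,0,0,0,1]
    - [-0.32,-1,0.5,0,0,0,1]

```text
time: 7.68
eef_pos: [508.9, -298.7, 160.2]
orientation: [[-0.576, 0.817, -0.0], [0.817, 0.576, 0.0], [0.0, -0.0, -1.0]]
contact_force: [0.1, 0.4, -1.7]
finger_gap: 32.4
finger_force: 60.5
```

Request:
jog_arm:
  rows:
    - [0,-0.07,0,0,0,0,1]
    - [0,-0.07,-0.12,0,0,0,1]
    - [0,-0.07,-0.24,0,0,0,1]
    - [0,-0.07,-0.3,0,0,0,1]
    - [0,-0.07,-0.3,0,0,0,1]
    - [0,-0.07,-0.3,0,0,0,-1]
    - [0,-0.07,-0.3,0,0,0,-1]
    - [0,-0.07,-0.3,0,0,0,-1]
    - [0,-0.07,-0.1,0,0,0,-1]
    - [0,-0.07,0.1,0,0,0,-1]

```text
time: 8.52
eef_pos: [509.8, -317.4, 153.0]
orientation: [[-0.576, 0.817, -0.003], [0.817, 0.576, 0.002], [0.004, -0.001, -1.0]]
contact_force: [1.6, 0.1, -0.1]
finger_gap: 84.9
finger_force: 0.0
```

```bash
python3 - <<'E'
from h import *
s=readout.sense();print(s['eef_pos'],s['time'],s['orientation'][:2,1])
find("top",["red","copper","hex","green","grey"],(390,670,-410,150),None,25)
E
```

```text
[ 509.8 -317.4  153. ] 8.5167 [0.8 0.6]
red     x  516.7 y -311.3 40x24 long-axis az -28.4 px[409.1 211.8]
copper  x  540.4 y   78.9 50x29 long-axis az  76.8 px[257.3 203.6]
hex     x  441.4 y -157.3 25x16 long-axis az -39.6 px[349.7 240.2]
hex     x  471.4 y -317.3 21x13 long-axis az  43.1 px[411.9 228.3]
hex     x  529.7 y   -2.2 86x63 long-axis az  89.4 px[288.9 207.1]
hex     x  504.9 y -182.7 142x91 long-axis az  -1.4 px[354.7 210.2]
green   x  435.7 y   88.8 50x22 long-axis az -39.3 px[253.6 243.2]
grey    x  393.7 y -387.8 88x37 long-axis az   2.1 px[441.5 256.8]
grey    x  457.2 y    4.8 45x22 long-axis az -50.6 px[286.2 234.7]
grey    x  527.1 y -279.7 93x80 long-axis az  74.5 px[399.  203.8]
```

Request:
jog_arm:
  rows:
    - [-0.17,1,0,0,0,0.042,-1]
    - [-0.17,1,0,0,0,0.042,-1]
    - [-0.17,1,0,0,0,0.042,-1]
    - [-0.17,1,0,0,0,0.042,-1]
    - [-0.17,1,0,0,0,0.042,-1]
    - [-0.17,1,0,0,0,0.042,-1]
    - [-0.17,1,0,0,0,0.042,-1]
    - [-0.17,1,0,0,0,0.042,-1]
    - [-0.17,1,0,0,0,0.042,-1]
    - [-0.17,1,0,0,0,0.042,-1]

```text
time: 9.4
eef_pos: [460.9, -17.7, 154.4]
orientation: [[-0.645, 0.764, 0.003], [0.764, 0.645, -0.0], [-0.003, 0.002, -1.0]]
contact_force: [0.2, -0.5, 0.5]
finger_gap: 85.5
finger_force: 0.0
```

Request:
jog_arm:
  rows:
    - [0,0.06,0,0,0,0,-0.4]
    - [0,0.06,0,0,0,0,-0.4]
    - [0,0.06,0,0,0,0,-0.4]

```text
time: 9.65
eef_pos: [460.7, -1.1, 153.5]
orientation: [[-0.643, 0.766, 0.002], [0.766, 0.643, -0.0], [-0.001, 0.001, -1.0]]
contact_force: [0.4, -0.4, -0.2]
finger_gap: 59.7
finger_force: 0.0
```

Request:
jog_arm:
  rows:
    - [-0.012,0.016,-0.12,0,0,0,-0.4]
    - [-0.012,0.016,-0.24,0,0,0,-0.4]
    - [-0.012,0.016,-0.34,0,0,0,-0.4]
    - [-0.012,0.016,-0.42,0,0,0,-0.4]
    - [-0.012,0.016,-0.47,0,0,0,-0.4]
    - [-0.012,0.016,-0.47,0,0,0,-0.4]
    - [-0.012,0.016,-0.47,0,0,0,-0.4]

```text
time: 10.23
eef_pos: [456.1, 3.5, 11.5]
orientation: [[-0.642, 0.767, -0.002], [0.767, 0.642, -0.0], [0.001, -0.001, -1.0]]
contact_force: [-0.2, 0.1, 0.1]
finger_gap: 59.8
finger_force: 0.0
```

Request:
jog_arm:
  rows:
    - [0,0,0,0,0,0,1]
    - [0,0,0,0,0,0,1]
    - [0,0,0,0,0,0,1]
    - [0,0,0,0,0,0,1]
    - [0,0,0,0,0,0,1]
    - [0,0,0,0,0,0,1]

```text
time: 10.73
eef_pos: [457.2, 4.3, 13.3]
orientation: [[-0.643, 0.766, 0.003], [0.766, 0.643, -0.0], [-0.002, 0.002, -1.0]]
contact_force: [-0.4, -2.7, 8.9]
finger_gap: 20.5
finger_force: 59.1
```

Request:
jog_arm:
  rows:
    - [0,0,0.12,0,0,0,1]
    - [0,0,0.25,0,0,0,1]
    - [0,-0.1,0.37,0,0,0,1]
    - [0,-0.22,0.45,0,0,0,1]
    - [0,-0.35,0.45,0,0,0,1]
    - [0,-0.48,0.45,0,0,0,1]
    - [-0.03,-0.61,0.45,0,0,0,1]
    - [-0.05,-0.74,0.45,0,0,0,1]
    - [-0.06,-0.87,0.45,0,0,0,1]
    - [-0.06,-1,0.45,0,0,0,1]

```text
time: 11.57
eef_pos: [437.0, -297.2, 147.7]
orientation: [[-0.643, 0.766, 0.0], [0.766, 0.643, -0.0], [-0.0, 0.0, -1.0]]
contact_force: [1.0, 1.2, -1.2]
finger_gap: 20.5
finger_force: 59.6
```

Request:
jog_arm:
  rows:
    - [0,-0.09,0,0,0,0,1]
    - [0,-0.09,-0.12,0,0,0,1]
    - [0,-0.09,-0.24,0,0,0,1]
    - [0,-0.09,-0.24,0,0,0,1]
    - [0,-0.09,-0.24,0,0,0,-0.2]
    - [0,-0.09,-0.24,0,0,0,-0.2]
    - [0,-0.09,-0.24,0,0,0,-0.2]
    - [0,-0.09,-0.11,0,0,0,-0.4]
    - [0,-0.09,0.02,0,0,0,-0.4]
    - [0,-0.09,0.15,0,0,0,-0.4]

```text
time: 12.4
eef_pos: [438.6, -322.2, 195.1]
orientation: [[-0.643, 0.766, 0.001], [0.766, 0.643, -0.001], [-0.002, 0.0, -1.0]]
contact_force: [0.8, -0.1, -0.3]
finger_gap: 59.4
finger_force: 0.0
```

```bash
python3 - <<'E'
from h import *
s=readout.sense();print(s['eef_pos'],s['time'],s['orientation'][:2,1])
find("top",["red","copper","green","grey"],(390,670,-410,150),"t3.png",25)
E
```

```text
[ 438.6 -322.2  195.1] 12.4 [0.8 0.6]
red     x  543.4 y -359.6 35x32 long-axis az -54.9 px[427.  199.1]
copper  x  540.2 y   79.0 50x29 long-axis az  76.8 px[257.3 203.7]
green   x  435.6 y   88.7 50x21 long-axis az -39.9 px[253.5 243.5]
grey    x  520.0 y -373.9 23x20 long-axis az  18.0 px[433.2 208.3]
grey    x  483.3 y -307.1 202x111 long-axis az   5.1 px[403.1 217.2]
```

View pics/t3.png

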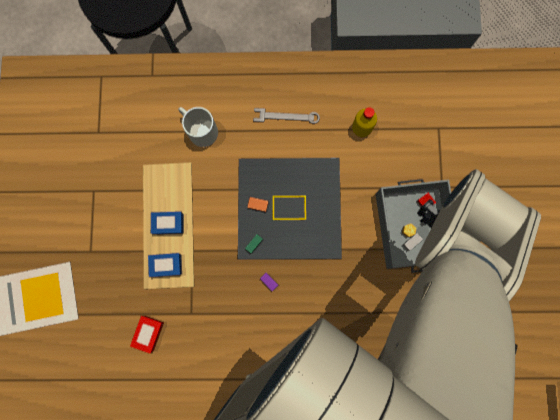

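Grey, hex and red are all in the bin, around (413,243), (410,230) and (427,199). Green is next.

Request:
jog_arm:
  rows:
    - [0,0.93,0,0,0,0.096,-0.4]
    - [0,0.93,0,0,0,0.096,-0.4]
    - [0,0.93,0,0,0,0.096,-0.4]
    - [0,0.93,0,0,0,0.096,-0.4]
    - [0,0.93,0,0,0,0.096,-0.4]
    - [0,0.93,0,0,0,0.096,-0.4]
    - [0,0.93,0,0,0,0.096,-0.4]
    - [0,0.93,0,0,0,0.096,-0.4]

```text
time: 13.12
eef_pos: [438.5, -39.3, 193.8]
orientation: [[-0.78, 0.626, 0.004], [0.626, 0.78, 0.001], [-0.002, 0.003, -1.0]]
contact_force: [0.5, 0.1, 0.2]
finger_gap: 59.9
finger_force: 0.0
```

Request:
jog_arm:
  rows:
    - [0,0.43,-0.1,0,0,0,-0.4]
    - [0,0.43,-0.2,0,0,0,-0.4]
    - [0,0.43,-0.2,0,0,0,-0.4]
    - [0,0.43,-0.2,0,0,0,-0.4]
    - [0,0.43,-0.2,0,0,0,-0.4]
    - [0,0.43,-0.2,0,0,0,-0.4]
    - [0,0.43,-0.2,0,0,0,-0.4]

```text
time: 13.7
eef_pos: [439.1, 85.1, 133.1]
orientation: [[-0.777, 0.629, 0.002], [0.629, 0.777, 0.0], [-0.002, 0.002, -1.0]]
contact_force: [-0.1, 0.4, 0.6]
finger_gap: 59.9
finger_force: 0.0
```

```bash
python3 - <<'E'
from h import *
s=readout.sense();print(s['eef_pos'],s['time'],s['orientation'][:2,1])
find("wrist",["copper","green"],(390,670,-410,150),None,100)
E
```

```text
[439.1  85.1 133.1] 13.7 [0.6 0.8]
copper  x  536.1 y   68.5 29x28 long-axis az  76.4 px[339.5 303.1]
green   x  434.3 y   89.6 50x19 long-axis az -39.5 px[282.3 194.4]
```

Request:
jog_arm:
  rows:
    - [-0.012,0.013,-0.12,0,0,0,-0.4]
    - [-0.012,0.013,-0.24,0,0,0,-0.4]
    - [-0.012,0.013,-0.34,0,0,0,-0.4]
    - [-0.012,0.013,-0.4,0,0,0,-0.4]
    - [-0.012,0.013,-0.4,0,0,0,-0.4]
    - [-0.012,0.013,-0.4,0,0,0,-0.4]

```text
time: 14.25
eef_pos: [434.8, 88.5, 12.1]
orientation: [[-0.776, 0.631, -0.001], [0.631, 0.776, -0.0], [0.001, -0.001, -1.0]]
contact_force: [-0.2, 0.2, -0.1]
finger_gap: 59.6
finger_force: 0.0
```

Request:
jog_arm:
  rows:
    - [0,0,0,0,0,0,1]
    - [0,0,0,0,0,0,1]
    - [0,0,0,0,0,0,1]
    - [0,0,0,0,0,0,1]
    - [0,0,0,0,0,0,1]
    - [0,0,0.1,0,0,0,1]
    - [0,0,0.2,0,0,0,1]
    - [0,0,0.3,0,0,0,1]
    - [0,0,0.4,0,0,0,1]
    - [0,0,0.4,0,0,0,1]

```text
time: 15.08
eef_pos: [437.8, 90.0, 137.2]
orientation: [[-0.777, 0.629, 0.01], [0.629, 0.777, 0.002], [-0.006, 0.007, -1.0]]
contact_force: [1.0, 0.8, -0.9]
finger_gap: 18.2
finger_force: 59.9
```

Request:
jog_arm:
  rows:
    - [0.03,-0.13,0.05,0,0,0,1]
    - [0.06,-0.26,0.05,0,0,0,1]
    - [0.09,-0.39,0.05,0,0,0,1]
    - [0.12,-0.52,0.05,0,0,0,1]
    - [0.15,-0.65,0.05,0,0,0,1]
    - [0.18,-0.78,0.05,0,0,0,1]
    - [0.2,-0.91,0.05,0,0,0,1]
    - [0.2,-1,0.05,0,0,0,1]

```text
time: 15.75
eef_pos: [495.6, -214.0, 147.0]
orientation: [[-0.776, 0.63, 0.002], [0.63, 0.776, -0.001], [-0.002, 0.0, -1.0]]
contact_force: [1.6, 0.2, -1.3]
finger_gap: 18.2
finger_force: 59.9
```

Request:
jog_arm:
  rows:
    - [0,-0.13,0,0,0,0,1]
    - [0,-0.25,0,0,0,0,1]
    - [0,-0.25,-0.1,0,0,0,1]
    - [0,-0.25,-0.22,0,0,0,1]
    - [0,-0.25,-0.22,0,0,0,1]
    - [0,-0.25,-0.22,0,0,0,-0.2]
    - [0,-0.25,-0.22,0,0,0,-0.2]
    - [0,-0.25,-0.22,0,0,0,-0.2]
    - [0,-0.25,-0.1,0,0,0,-0.4]
    - [0,-0.25,0.02,0,0,0,-0.4]

```text
time: 16.58
eef_pos: [494.1, -284.7, 153.9]
orientation: [[-0.778, 0.629, -0.002], [0.629, 0.778, 0.001], [0.002, -0.0, -1.0]]
contact_force: [1.3, -0.1, 0.5]
finger_gap: 59.9
finger_force: 0.0
```

```bash
python3 - <<'E'
from h import *
s=readout.sense();print(s['eef_pos'],s['time'],s['orientation'][:2,1])
find("top",["red","copper","green"],(390,670,-410,150),"t4.png",25)
E
```

```text
[ 494.1 -284.7  153.9] 16.5833 [0.6 0.8]
copper  x  540.3 y   78.7 49x29 long-axis az  76.8 px[257.3 203.6]
green   x  498.7 y -275.4 42x10 long-axis az -23.7 px[395.2 218.5]
```

Request:
jog_arm:
  rows:
    - [0.152,1,0,0,0,-0.56,-0.4]
    - [0.152,1,0,0,0,-0.56,-0.4]
    - [0.152,1,0,0,0,-0.56,-0.4]
    - [0.152,1,0,0,0,-0.56,-0.4]
    - [0.152,1,0,0,0,-0.56,-0.4]
    - [0.152,1,0,0,0,-0.56,-0.4]
    - [0.152,1,0,0,0,-0.56,-0.4]
    - [0.152,1,0,0,0,-0.56,-0.4]
    - [0.152,1,0,0,0,-0.56,-0.4]
    - [0.152,1,0,0,0,-0.56,-0.4]

```text
time: 17.47
eef_pos: [541.5, 17.2, 155.2]
orientation: [[0.23, 0.973, 0.004], [0.973, -0.23, 0.0], [0.001, 0.004, -1.0]]
contact_force: [0.1, -0.3, 0.1]
finger_gap: 59.9
finger_force: 0.0
```

Request:
jog_arm:
  rows:
    - [0,0.1,0,0,0,0,-0.4]
    - [0,0.2,0,0,0,0,-0.4]
    - [0,0.2,0,0,0,0,-0.4]
    - [0,0.2,0,0,0,0,-0.4]
    - [0,0.2,0,0,0,0,-0.4]

```text
time: 17.88
eef_pos: [540.8, 74.6, 154.3]
orientation: [[0.227, 0.974, 0.002], [0.974, -0.227, 0.0], [0.001, 0.002, -1.0]]
contact_force: [-0.0, -0.8, -0.5]
finger_gap: 59.5
finger_force: 0.0
```

```bash
python3 - <<'E'
from h import *
s=readout.sense();print(s['eef_pos'],s['time'],s['orientation'][:2,1]*100)
find("wrist",["copper"],(390,670,-410,150),None,100)
E
```

```text
[540.8  74.6 154.3] 17.8833 [ 97.4 -22.7]
copper  x  539.1 y   78.4 50x28 long-axis az  77.0 px[279.9 189.2]
```

Request:
jog_arm:
  rows:
    - [-0.005,0.013,-0.12,0,0,0,-0.4]
    - [-0.005,0.013,-0.24,0,0,0,-0.4]
    - [-0.005,0.013,-0.36,0,0,0,-0.4]
    - [-0.005,0.013,-0.44,0,0,0,-0.4]
    - [-0.005,0.013,-0.475,0,0,0,-0.4]
    - [-0.005,0.013,-0.475,0,0,0,-0.4]
    - [-0.005,0.013,-0.475,0,0,0,-0.4]

```text
time: 18.52
eef_pos: [539.2, 77.8, 10.9]
orientation: [[0.229, 0.973, 0.0], [0.973, -0.229, -0.0], [-0.0, 0.0, -1.0]]
contact_force: [0.2, 0.5, 0.5]
finger_gap: 59.9
finger_force: 0.0
```

Request:
jog_arm:
  rows:
    - [0,0,0,0,0,0,1]
    - [0,0,0,0,0,0,1]
    - [0,0,0,0,0,0,1]
    - [0,0,0,0,0,0,1]
    - [0,0,0,0,0,0,1]
    - [0,0,0.1,0,0,0,1]
    - [0,0,0.2,0,0,0,1]
    - [0,0,0.3,0,0,0,1]
    - [0,0,0.43,0,0,0,1]
    - [0,0,0.45,0,0,0,1]

```text
time: 19.35
eef_pos: [542.2, 78.8, 152.0]
orientation: [[0.228, 0.974, 0.01], [0.974, -0.228, 0.001], [0.003, 0.01, -1.0]]
contact_force: [1.3, 0.9, -1.1]
finger_gap: 26.3
finger_force: 60.2
```

Request:
jog_arm:
  rows:
    - [-0.04,-0.13,0,0,0,0,1]
    - [-0.08,-0.26,0,0,0,0,1]
    - [-0.12,-0.38,0,0,0,0,1]
    - [-0.16,-0.5,0,0,0,0,1]
    - [-0.2,-0.62,0,0,0,0,1]
    - [-0.24,-0.74,0,0,0,0,1]
    - [-0.3,-0.86,0,0,0,0,1]
    - [-0.36,-0.97,0,0,0,0,1]
    - [-0.38,-1,0,0,0,0,1]

```text
time: 20.1
eef_pos: [422.8, -225.1, 145.8]
orientation: [[0.231, 0.973, 0.0], [0.973, -0.231, -0.001], [-0.001, 0.001, -1.0]]
contact_force: [1.2, 0.2, -1.0]
finger_gap: 26.1
finger_force: 60.2
```

Request:
jog_arm:
  rows:
    - [0,-0.1,0,0,0,0,1]
    - [0,-0.18,0,0,0,0,1]
    - [0,-0.18,-0.1,0,0,0,1]
    - [0,-0.18,-0.22,0,0,0,1]
    - [0,-0.18,-0.22,0,0,0,1]
    - [0,-0.18,-0.22,0,0,0,-0.2]
    - [0,-0.18,-0.22,0,0,0,-0.2]
    - [0,-0.18,-0.22,0,0,0,-0.2]
    - [0,-0.18,-0.1,0,0,0,-0.4]
    - [0,-0.18,0.02,0,0,0,-0.4]

```text
time: 20.93
eef_pos: [423.3, -274.2, 150.9]
orientation: [[0.228, 0.974, -0.004], [0.974, -0.228, 0.003], [0.002, -0.005, -1.0]]
contact_force: [1.4, -0.1, -0.0]
finger_gap: 60.0
finger_force: 0.0
```

Request:
jog_arm:
  rows:
    - [0,0.13,0.1,0,0,0,-1]
    - [0,0.26,0.2,0,0,0,-1]
    - [0,0.38,0.3,0,0,0,-1]
    - [0,0.5,0.3,0,0,0,-1]
    - [0,0.62,0.3,0,0,0,-1]
    - [0,0.75,0.3,0,0,0,-1]
    - [0,0.88,0.3,0,0,0,-1]
    - [0,1,0.3,0,0,0,-1]
    - [0,1,0.3,0,0,0,-1]

```text
time: 21.68
eef_pos: [424.1, 29.7, 242.3]
orientation: [[0.222, 0.975, 0.002], [0.975, -0.222, 0.002], [0.002, 0.001, -1.0]]
contact_force: [0.4, 0.0, 0.9]
finger_gap: 85.7
finger_force: 0.0
```

```bash
python3 - <<'E'
from h import *
s=readout.sense();print(s['eef_pos'],s['time'],s['orientation'][:2,1]*100)
im,K,R,p=look("top","t5.png")
im2=look("side")[0]
cv2.imwrite("pics/c5.png",np.hstack([cv2.resize(im[150:310,220:480],(520,320)),cv2.resize(im2[120:420,190:390],(213,320))]))
find("top",["tin"],(300,750,200,420))
hsv=cv2.cvtColor(im,cv2.COLOR_BGR2HSV)
m=cv2.inRange(hsv,(17,110,120),(32,255,255)); m[:,:240]=0;m[:,340:]=0;m[:170]=0;m[250:]=0
w=cast(np.argwhere(m)[:,::-1],K,R,p,6)[:,:2].astype(np.float32);print("outline top",cv2.minAreaRect(w))
E
```

```text
[424.1  29.7 242.3] 21.6833 [ 97.5 -22.2]
tin     x  382.4 y  315.8 79x54 long-axis az -86.3 px[163.8 264.8]
tin     x  490.5 y  313.1 78x54 long-axis az -88.1 px[166.  222.5]
outline top ((561.1915283203125, -17.02621841430664), (2.689426898956299, 0.0), 179.38124084472656)
```

View pics/c5.png

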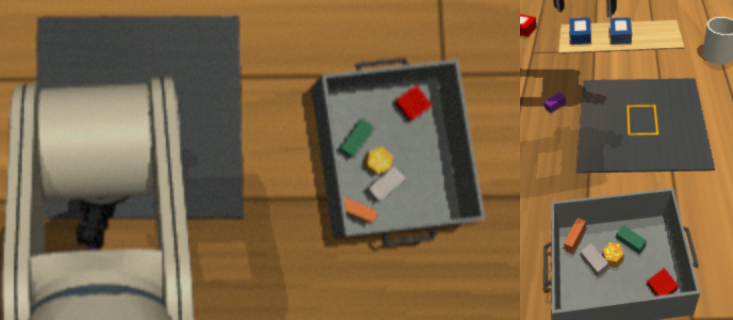

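All five offcuts are in the bin and the plate is clear; the side crop shows the same. I'll refine the outline from the saved frames and move over the tins.

Request:
jog_arm:
  rows:
    - [0.1,0.94,0,0,0,0.135,-1]
    - [0.1,0.94,0,0,0,0.135,-1]
    - [0.1,0.94,0,0,0,0.135,-1]
    - [0.1,0.94,0,0,0,0.135,-1]
    - [0.1,0.94,0,0,0,0.135,-1]
    - [0.1,0.94,0,0,0,0.135,-1]
    - [0.1,0.94,0,0,0,0.135,-1]
    - [0.1,0.94,0,0,0,0.135,-1]
    - [0.1,0.94,0,0,0,0.135,-1]
    - [0.1,0.94,0,0,0,0.135,-1]

```text
time: 22.67
eef_pos: [454.9, 304.6, 241.1]
orientation: [[-0.039, 0.999, -0.001], [0.999, 0.039, -0.001], [-0.001, -0.001, -1.0]]
contact_force: [0.5, -0.2, 0.8]
finger_gap: 85.3
finger_force: 0.0
```

```bash
python3 - <<'E'
from h import *
s=readout.sense();print(s['eef_pos'],s['time'],s['orientation'][:2,1]*100)
find("wrist",["tin"],None,"w6.png",300)
c=viewer.calibration("top");cw=viewer.calibration("wrist");T=np.eye(4)
T[:3,:3]=[[-.011,1,0],[1,.011,0],[0,0,-1]];T[:3,3]=[528.4,-.7,231.1];T=T@cw['tool_from_camera']
cs=viewer.calibration("side")
for f,K,R,p,px in(("top0",c['mtx'],c['rotation'],c['xyz'],(289,207)),("w1",cw['mtx'],T[:3,:3],T[:3,3],(286,172)),("side0",cs['mtx'],cs['rotation'],cs['xyz'],(305,233))):
    im=cv2.imread(f"pics/{f}.png");m=cv2.inRange(cv2.cvtColor(im,cv2.COLOR_BGR2HSV),(17,110,110),(32,255,255))
    n,l,st,ce=cv2.connectedComponentsWithStats(m)
    for k in range(1,n):
        x,y,w,h,a=st[k]
        if a>60 and abs(x+w/2-px[0])<6 and abs(y+h/2-px[1])<6:
            W=cast(np.argwhere(l==k)[:,::-1],np.array(K),np.array(R),np.array(p),6)[:,:2].astype(np.float32);print(f,cv2.minAreaRect(W))
E
```

```text
[454.9 304.6 241.1] 22.6667 [99.9  3.9]
tin     x  490.8 y  314.7 78x54 long-axis az -88.7 px[320.6 164.9]
tin     x  384.2 y  316.8 77x55 long-axis az -85.6 px[209.8 158.4]
top0 ((533.31396484375, -3.40850830078125), (89.73365020751953, 64.18661499023438), 89.48648071289062)
w1 ((531.7478637695312, -4.213294982910156), (65.50846862792969, 89.0420913696289), 0.28647246956825256)
side0 ((533.9016723632812, -7.292438507080078), (89.20796203613281, 67.01426696777344), 88.50291442871094)
```

View pics/w6.png

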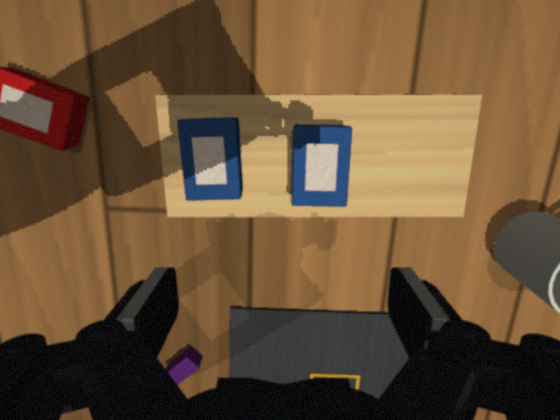

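The wrist view shows two tins, at (321,165) and (210,158), both single, on the board. I'll pick the far one.

Request:
jog_arm:
  rows:
    - [0.12,0.031,-0.1,0,0,-0.006,-1]
    - [0.12,0.031,-0.23,0,0,-0.006,-1]
    - [0.12,0.031,-0.36,0,0,-0.006,-1]
    - [0.12,0.031,-0.48,0,0,-0.006,-1]
    - [0.12,0.031,-0.58,0,0,-0.006,-1]
    - [0.12,0.031,-0.66,0,0,-0.006,-1]
    - [0.12,0.031,-0.73,0,0,-0.006,-1]
    - [0.12,0.031,-0.77,0,0,-0.006,-1]
    - [0.12,0.031,-0.77,0,0,-0.006,-1]
    - [0.12,0.031,-0.77,0,0,-0.006,-1]
  squeeze: 90

```text
time: 23.55
eef_pos: [491.0, 314.5, 10.6]
orientation: [[-0.027, 1.0, -0.001], [1.0, 0.027, -0.0], [-0.0, -0.001, -1.0]]
contact_force: [1.0, -0.2, -0.1]
finger_gap: 85.7
finger_force: 0.0
```

Request:
jog_arm:
  rows:
    - [0,0,0,0,0,0,1]
    - [0,0,0,0,0,0,1]
    - [0,0,0,0,0,0,1]
    - [0,0,0,0,0,0,1]
    - [0,0,0,0,0,0,1]
    - [0,0,0,0,0,0,1]

```text
time: 24.05
eef_pos: [491.8, 316.2, 12.4]
orientation: [[-0.028, 1.0, 0.003], [1.0, 0.028, 0.001], [0.001, 0.003, -1.0]]
contact_force: [0.4, -2.3, 6.6]
finger_gap: 54.4
finger_force: 96.1
```

Request:
jog_arm:
  rows:
    - [0,0,0.08,0,0,0,1]
    - [0,0,0.16,0,0,0,1]
    - [0,0,0.25,0,0,0,1]
    - [0,0,0.25,0,0,0,1]
    - [0.02,-0.1,0.25,0,0,-0.014,1]
    - [0.04,-0.2,0.25,0,0,-0.014,1]
    - [0.06,-0.3,0.25,0,0,-0.014,1]
    - [0.08,-0.4,0.25,0,0,-0.014,1]
    - [0.1,-0.5,0.25,0,0,-0.014,1]

```text
time: 24.8
eef_pos: [520.4, 164.3, 85.3]
orientation: [[-0.001, 1.0, 0.0], [1.0, 0.001, -0.0], [-0.0, 0.0, -1.0]]
contact_force: [0.8, -0.3, -3.2]
finger_gap: 54.1
finger_force: 96.5
```

Request:
jog_arm:
  rows:
    - [0.02,-0.1,0,0,0,0,1]
    - [0.035,-0.2,0,0,0,0,1]
    - [0.035,-0.3,0,0,0,0,1]
    - [0.035,-0.4,0,0,0,0,1]
    - [0.035,-0.5,0,0,0,0,1]
    - [0.035,-0.56,0,0,0,0,1]
    - [0.035,-0.56,0,0,0,0,1]
    - [0.035,-0.56,0,0,0,0,1]

```text
time: 25.47
eef_pos: [531.0, -3.2, 85.3]
orientation: [[0.002, 1.0, -0.0], [1.0, -0.002, 0.0], [0.0, -0.0, -1.0]]
contact_force: [0.1, 0.8, -3.6]
finger_gap: 54.3
finger_force: 96.5
```

```bash
python3 - <<'E'
from h import *
s=readout.sense();print(s['eef_pos'],s['time'],s['orientation'][:2,1]*100,s['finger_gap'])
find("side",["tin"],None,"s7.png",100,zt=110)
find("top",["tin"],None,"t7.png",50,zt=110)
E
```

```text
[531.   -3.2  85.3] 25.4667 [100.   -0.2] 54.30705787494403
tin     x  532.8 y  -24.7 106x54 long-axis az  88.5 px[308.5 205. ]
tin     x  396.1 y  182.5 101x46 long-axis az -88.0 px[246.4 148.4]
tin     x  380.4 y  298.1 75x48 long-axis az -88.0 px[163.9 263.9]
```

View pics/s7.png

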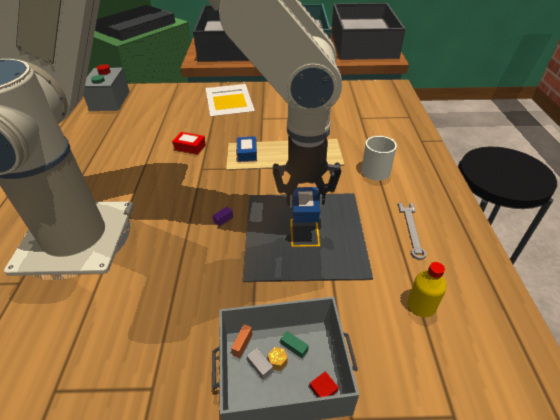

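The tin is held level over the outline at about (306,205), and the bin still holds all five offcuts. I'll lower it.

Request:
jog_arm:
  rows:
    - [0.003,-0.002,-0.08,0,0,0,1]
    - [0.003,-0.002,-0.16,0,0,0,1]
    - [0.003,-0.002,-0.2,0,0,0,1]
    - [0.003,-0.002,-0.22,0,0,0,1]
    - [0.003,-0.002,-0.23,0,0,0,1]
    - [0.003,-0.002,-0.236,0,0,0,1]
    - [0.003,-0.002,-0.236,0,0,0,1]

```text
time: 26.15
eef_pos: [532.5, -2.7, 15.0]
orientation: [[-0.0, 1.0, 0.001], [1.0, 0.0, -0.0], [-0.0, 0.001, -1.0]]
contact_force: [0.2, 0.2, -2.7]
finger_gap: 54.2
finger_force: 96.4
```

Request:
jog_arm:
  rows:
    - [0,0,-0.004,0,0,0,1]
    - [0,0,-0.006,0,0,0,1]
    - [0,0,-0.006,0,0,0,1]

```text
time: 26.4
eef_pos: [532.9, -2.9, 14.4]
orientation: [[-0.0, 1.0, 0.002], [1.0, 0.0, 0.0], [0.0, 0.002, -1.0]]
contact_force: [-2.5, 1.4, 8.1]
finger_gap: 54.6
finger_force: 97.6
```

Request:
jog_arm:
  rows:
    - [0,0,0,0,0,0,0.5]
    - [0,0,0,0,0,0,-0.9]
    - [0,0,0,0,0,0,-1]
    - [0,0,0,0,0,0,-1]
    - [0,0,0,0,0,0,-1]
    - [0,0,0.1,0,0,0,-1]
    - [0,0,0.2,0,0,0,-1]
    - [0,0,0.32,0,0,0,-1]
    - [0,0,0.45,0,0,0,-1]
    - [0,0,0.55,0,0,0,-1]

```text
time: 27.23
eef_pos: [532.6, -3.1, 180.5]
orientation: [[0.0, 1.0, 0.002], [1.0, -0.0, -0.0], [-0.0, 0.002, -1.0]]
contact_force: [0.3, 0.2, -0.4]
finger_gap: 85.1
finger_force: 0.0
```

Request:
jog_arm:
  rows:
    - [-0.06,0.12,0,0,0,0.035,-1]
    - [-0.12,0.24,0,0,0,0.035,-1]
    - [-0.18,0.36,0,0,0,0.035,-1]
    - [-0.24,0.48,0,0,0,0.035,-1]
    - [-0.3,0.6,0,0,0,0.035,-1]
    - [-0.36,0.72,0,0,0,0.035,-1]
    - [-0.42,0.84,0,0,0,0.035,-1]
    - [-0.46,0.96,0,0,0,0.035,-1]
    - [-0.46,1,0,0,0,0.035,-1]
    - [-0.46,1,0,0,0,0.035,-1]

```text
time: 28.07
eef_pos: [393.9, 299.8, 178.1]
orientation: [[-0.074, 0.997, 0.001], [0.997, 0.074, 0.001], [0.001, 0.001, -1.0]]
contact_force: [1.5, 0.2, 1.3]
finger_gap: 85.3
finger_force: 0.0
```

```bash
python3 - <<'E'
from h import *
s=readout.sense();print(s['eef_pos'],s['time'],s['orientation'][:2,1]*100,s['finger_gap'])
find("wrist",["tin"],None,None,300)
find("top",["tin"],None,"t8.png",50,zt=40)
E
```

```text
[393.9 299.8 178.1] 28.0667 [99.7  7.4] 85.2639098677588
tin     x  382.9 y  317.2 78x54 long-axis az -85.7 px[270.5 167.7]
tin     x  384.0 y  302.1 52x51 long-axis az   1.4 px[171.7 262.8]
tin     x  532.9 y   -4.8 75x57 long-axis az  89.4 px[289.4 204.8]
```

View pics/t8.png

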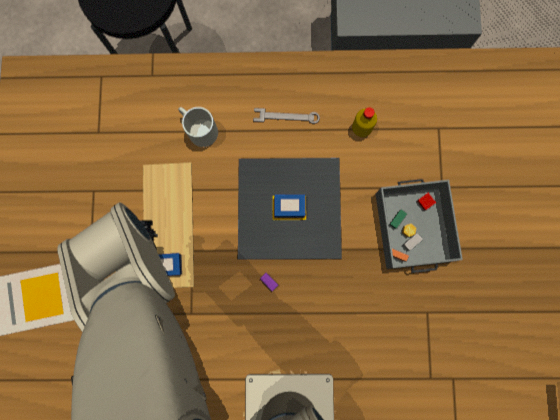

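The first tin stands on the outline at (290,206), about 1 mm off centre. I'll pick the second.

Request:
jog_arm:
  rows:
    - [-0.036,0.056,-0.05,0,0,0,-1]
    - [-0.036,0.056,-0.15,0,0,0,-1]
    - [-0.036,0.056,-0.25,0,0,0,-1]
    - [-0.036,0.056,-0.36,0,0,0,-1]
    - [-0.036,0.056,-0.46,0,0,0,-1]
    - [-0.036,0.056,-0.52,0,0,0,-1]
    - [-0.036,0.056,-0.558,0,0,0,-1]
    - [-0.036,0.056,-0.558,0,0,0,-1]
    - [-0.036,0.056,-0.558,0,0,0,-1]

```text
time: 28.92
eef_pos: [383.7, 312.9, 10.4]
orientation: [[-0.069, 0.998, -0.001], [0.998, 0.069, -0.001], [-0.001, -0.001, -1.0]]
contact_force: [0.2, -0.5, -0.0]
finger_gap: 85.2
finger_force: 0.0
```

Request:
jog_arm:
  rows:
    - [0,0,0,0,0,0,1]
    - [0,0,0,0,0,0,1]
    - [0,0,0,0,0,0,1]
    - [0,0,0,0,0,0,1]
    - [0,0,0,0,0,0,1]
    - [0,0,0,0,0,0,1]

```text
time: 29.42
eef_pos: [384.1, 314.2, 12.1]
orientation: [[-0.07, 0.998, 0.002], [0.998, 0.07, 0.001], [0.001, 0.002, -1.0]]
contact_force: [0.0, -2.5, 10.0]
finger_gap: 54.3
finger_force: 95.6
```

Request:
jog_arm:
  rows:
    - [0,0,0.1,0,0,0,1]
    - [0,0,0.2,0,0,0,1]
    - [0,0,0.3,0,0,0,1]
    - [0,0,0.36,0,0,0,1]
    - [0.05,-0.1,0.36,0,0,-0.035,1]
    - [0.1,-0.2,0.36,0,0,-0.035,1]
    - [0.15,-0.3,0.36,0,0,-0.035,1]
    - [0.2,-0.4,0.36,0,0,-0.035,1]
    - [0.25,-0.5,0.36,0,0,-0.035,1]

```text
time: 30.17
eef_pos: [458.7, 162.5, 119.2]
orientation: [[-0.001, 1.0, 0.001], [1.0, 0.001, 0.0], [0.0, 0.001, -1.0]]
contact_force: [0.7, -0.3, -3.4]
finger_gap: 54.0
finger_force: 97.4
```

Request:
jog_arm:
  rows:
    - [0.05,-0.1,0,0,0,0,1]
    - [0.1,-0.2,0,0,0,0,1]
    - [0.15,-0.3,0,0,0,0,1]
    - [0.2,-0.4,0,0,0,0,1]
    - [0.245,-0.5,0,0,0,0,1]
    - [0.245,-0.568,0,0,0,0,1]
    - [0.245,-0.568,0,0,0,0,1]
    - [0.245,-0.568,0,0,0,0,1]
    - [0.245,-0.568,0,0,0,0,1]

```text
time: 30.92
eef_pos: [531.4, -6.2, 118.7]
orientation: [[0.0, 1.0, -0.0], [1.0, -0.0, 0.0], [0.0, -0.0, -1.0]]
contact_force: [0.5, -0.3, -2.5]
finger_gap: 54.4
finger_force: 97.3
```

Request:
jog_arm:
  rows:
    - [0.004,0,-0.08,0,0,0,1]
    - [0.004,0,-0.16,0,0,0,1]
    - [0.004,0,-0.2,0,0,0,1]
    - [0.004,0,-0.22,0,0,0,1]
    - [0.004,0,-0.23,0,0,0,1]
    - [0.004,0,-0.23,0,0,0,1]
    - [0.004,0,-0.23,0,0,0,1]

```text
time: 31.5
eef_pos: [533.6, -6.3, 50.1]
orientation: [[-0.0, 1.0, 0.001], [1.0, 0.0, -0.0], [-0.0, 0.001, -1.0]]
contact_force: [-1.2, 0.1, -3.1]
finger_gap: 54.7
finger_force: 97.3
```

Request:
jog_arm:
  rows:
    - [0,0,-0.003,0,0,0,1]
    - [0,0,-0.003,0,0,0,1]

```text
time: 31.67
eef_pos: [533.6, -6.6, 49.2]
orientation: [[-0.0, 1.0, 0.001], [1.0, 0.0, -0.0], [-0.0, 0.001, -1.0]]
contact_force: [-0.2, 0.0, -2.9]
finger_gap: 54.6
finger_force: 97.3
```

Request:
jog_arm:
  rows:
    - [-0.003,0,-0.003,0,0,0,1]
    - [-0.003,0,-0.005,0,0,0,1]
    - [-0.003,0,-0.005,0,0,0,1]

```text
time: 31.92
eef_pos: [532.7, -6.7, 48.2]
orientation: [[0.0, 1.0, 0.001], [1.0, -0.0, 0.0], [0.0, 0.001, -1.0]]
contact_force: [-2.6, -0.1, 7.4]
finger_gap: 54.4
finger_force: 98.9
```

Contact is made. I'll release, then back off to the side of the board for a clear view.

Request:
jog_arm:
  rows:
    - [0,0,0,0,0,0,0.5]
    - [0,0,0,0,0,0,-0.9]
    - [0,0,0,0,0,0,-1]
    - [0,0,0,0,0,0,-1]
    - [0,0,0,0,0,0,-1]
    - [0,0,0.1,0,0,0,-1]
    - [0,0,0.2,0,0,0,-1]
    - [0,0,0.32,0,0,0,-1]
    - [0,0,0.45,0,0,0,-1]
    - [0,0,0.5,0,0,0,-1]

```text
time: 32.75
eef_pos: [534.3, -6.7, 201.8]
orientation: [[0.0, 1.0, 0.006], [1.0, -0.0, -0.0], [-0.0, 0.006, -1.0]]
contact_force: [1.7, -0.3, -1.1]
finger_gap: 85.3
finger_force: 0.0
```

Request:
jog_arm:
  rows:
    - [-0.06,0.12,0,0,0,0,-1]
    - [-0.12,0.24,0,0,0,0,-1]
    - [-0.18,0.36,0,0,0,0,-1]
    - [-0.24,0.48,0,0,0,0,-1]
    - [-0.3,0.6,0,0,0,0,-1]
    - [-0.36,0.72,0,0,0,0,-1]
    - [-0.42,0.84,0,0,0,0,-1]
    - [-0.42,0.9,0,0,0,0,-1]
    - [-0.42,0.9,0,0,0,0,-1]
    - [-0.42,0.9,0,0,0,0,-1]

```text
time: 33.58
eef_pos: [405.8, 264.1, 196.9]
orientation: [[-0.003, 1.0, 0.0], [1.0, 0.003, -0.0], [-0.0, 0.0, -1.0]]
contact_force: [0.9, 0.2, 0.7]
finger_gap: 85.2
finger_force: 0.0
```

```bash
python3 - <<'E'
from h import *
s=readout.sense();print(s['eef_pos'],s['time'],s['contact_force'])
find("top",["tin"],None,None,50,zt=74)
find("side",["tin"],None,"s9.png",50,zt=74)
a=cv2.imread("pics/s9.png");b=look("top")[0]
cv2.imwrite("pics/c9.png",np.hstack([cv2.resize(b[90:310,120:480],(400,300)),cv2.resize(a[100:420,180:450],(340,300))]))
E
```

```text
[405.8 264.1 196.9] 33.5833 [0.9 0.2 0.7]
tin     x  532.2 y   -4.7 78x56 long-axis az  89.4 px[289.2 202.8]
tin     x  534.1 y  -37.6 133x55 long-axis az  89.4 px[305.6 224.6]
```

View pics/c9.png

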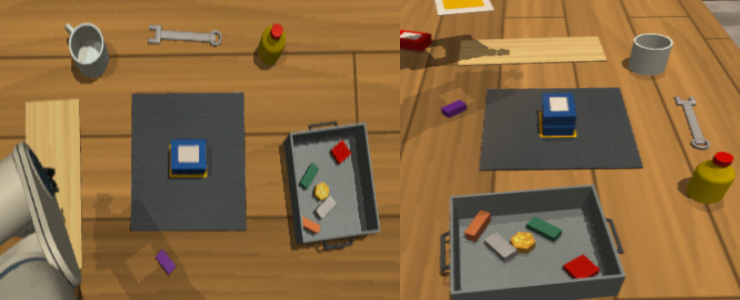

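The two tins form a square column on the outline, within about 1 mm by the top view. All five offcuts are in the bin, and the mug, spanner and bottle are untouched. I'll hand in.

```bash
python3 -c "
from plant import workorder
print(workorder.job_done())"
```

```text
the job is handed in; nothing more can be done
None
```

The job is handed in at about 34 s: all five offcuts present are in the scrap bin, and both tins are stacked on the outline, about 1 mm off centre by the top camera; the hand-in returned no verdict.

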